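# Thread a utensil hanger round a bent rail

## Robot

A 6-joint arm with a two-finger parallel gripper is mounted at the origin on the work surface; the furniture and walls round the work are solid. World frame = base frame: x ahead of the robot, y to its left, z up, the work surface at z = 0. Lengths are in m, angles in rad, forces in N, time in s.
With the tool pointing down it reaches from about 0.375 to 0.925 m from the base axis. Payload 5.7 kg.
Tool frame: the origin (TCP) lies midway between the tips of the shut fingers; the grasp point (between the pads) lies 19 mm behind it; z points along the fingers, y is the line along which they close (so a half turn about z gives the same grasp; the last joint's range is limited). The gripper opens to 88 mm and grips with 3 to 60 N. Pads are 20 mm wide; open, the fingers measure 115 mm over their backs; the gripper's body (75 mm by 178 mm) begins 61 mm behind the grasp point.
Start: joints at [-1.395, 0.359, 1.51, -0, 1.272, -0.115], TCP at [0.172, -0.575, 0.223] pointing down, gripper open.
Joint ranges: [-2.97, 2.97], [-1.01, 2.36], [0.21, 2.38], [-0.96, 4.11], [0.2, 2.71], [-2.98, 2.98]. Speed limits (rad/s): [2.39, 2.39, 3.14, 3.14, 3.14, 3.14].

## Interface

Orientations are given as a unit quaternion [x, y, z, w].
In Python, from bench import move_ptp, servo_line, goto_joints, move_gripper, sleep, inverse_kinematics, capture, PlanningError, close_job, spot_in, silhouettes, current_clock, current_joint_pos, current_qvel, current_joint_torque, current_position, current_orientation, current_force, current_torque, current_finger_gap, current_grip_force gives the robot as it stands. Calls block until the motion is done:
- move_ptp(position, orientation): joint-space move of the TCP to a pose.
- servo_line(position, orientation=None, rate=0.15, contact_N=None): straight line of the TCP; orientation=None keeps the orientation; rate is the mean speed in m/s. With contact_N (N) it stops when the force on the tool has changed by that much, and returns True; else False.
- goto_joints(angles): joint-space move.
- move_gripper(opening): finger opening in m; the grip force is fixed at half the most; returns when the fingers have stopped.
- sleep(seconds).
- inverse_kinematics(position, orientation): joint angles nearest the present ones, or None.
- capture(name): name is "scene" or "top" or "wrist"; returns a dict with "image" (480x640x3 uint8, blue, green, red), "range_z" (480x640 float32, m along the optical axis (not along the pixel's ray), 0 where there is no reading), "intrinsics" (3x3 intrinsics, pixels), "R" (3x3) and "t" (3): a world point X has camera coordinates R X + t. Camera axes: x right, y down, z forward; pixel columns grow to the right and rows downward; lengths in m; the calibration is good to about 2 mm. A picture is of the moment at which its call begins.
A pose or a line that the arm cannot do raises PlanningError and nothing moves.
- close_job(): hands the job in; it is judged then, once.
Trained networks look in the newest picture that a camera, given by its name, has taken for a name from the list of things; names that differ only in an ending like _2 or _b are one class to them, and where a whole thing is asked for, a point or a joint stands for the part that bears it (a point fixed in the world has none). Each returns a list of dicts, best first, with "conf" (0 to 1); they miss things now and then, are a little off and sometimes report something else, mostly with a low value. They report only what shows in the picture. A call takes as long as a camera call. They do not tell look-alikes from the thing itself.
- spot_in(camera, query): "xy" ([column, row] in pixels, amid what is visible of it).
- silhouettes(camera, query): "region" (480x640 bool, what is visible of it) and "xy" ([column, row] in pixels, amid what is visible of it).
Readings, each from a call of its own:
- current_clock(): time.
- current_joint_pos(): joint angles.
- current_qvel(): joint speeds.
- current_joint_torque(): joint torques, N m.
- current_position(): TCP position.
- current_orientation(): TCP orientation.
- current_force(): force on the tool from outside, world axes, zero at the start.
- current_torque(): the same for the moment, N m.
- current_finger_gap(): finger opening in m.
- current_grip_force(): force on a finger pad.
Only numpy, scipy, OpenCV 4.12 (cv2) and the standard library are available. Lean on these libraries where they do the work, as an engineer would, in place of code of your own. Each camera call takes 0.05 s, during which the arm holds its last target. There are 200 camera calls.

## Task

Pick up the wooden utensil hanger, thread it over the free end of the bent steel rail and slide it round the bend, turning it to follow the rail, until it is fully home against the collar by the post; let go and leave it hanging there upright. The rail's height on its post is adjustable and is not given, so find it by a light touch or by looking; work gently, never push or press on the rail stand hard (25 N is too much), and leave the other things on the table where they are.

Things in the scene. Friction and masses are not known exactly. Their poses are not given: they have to be found in the camera images.
- stand: Fixed stand; origin on the table under its round foot (124 mm wide, 20 high), z up. Post 18 mm thick, top at 158 mm, with a clamp (30 mm wide) that holds a level, rigid, bent steel rod 12 mm thick. The rod's height is NOT measured: its centre line lies anywhere from 110 to 140 mm above the table (fixed in use). From above, in stand axes: it leaves the post (0,0) straight along +y to y = 60 mm
- mid_bend (a point): On the table below the middle of the bend. From (0,60) mm in stand axes the rod bends towards -x through 75 degrees at radius 130 mm (centre of the bend at (-130,60)), to (-96.4,185.6)
- bend_start (a point): On the table below (-96.4,185.6) mm in stand axes, where the bend meets the free end's straight: 60 mm long, direction (-0.966,0.259) in stand axes
- tip (a point): On the table straight below the very end of the rail's free end, which is rounded; (-154.3,201.1) mm in stand axes
- home (a point): On the table below the bore centre of a hanger that touches the collar, (0,41) mm in stand axes; the rod there runs along stand y. The fixed stop collar, 24 mm across, sits on the rod from y = 12 to 24 mm; the hanger cannot pass it
- hanger: Utensil hanger, 0.15 to 0.26 kg, standing on the table: light wooden block 34 mm long (own x), 28 wide (own y), 88 high in all, on a dark steel foot plate 34 x 46 x 10 mm; a small hook each side, out to y = +-46 mm, below z = 25 mm. Origin: centre of the underside, z up. Grip it across its 28 mm width on the upper half. Both ends alike: goes on either way round
- hanger_bore (a point): The hanger's centre, 44 mm above the underside: middle of its round through-bore, 15 mm wide, along own x; axes as the hanger's. Its weight is low, so on the rod it hangs upright by itself
- jar_1: bystander: glass jar with dark lid, 65 mm across, 86 mm high; origin under its centre
- garlic_1: bystander: garlic bulb, 56 mm across; origin under its centre
- garlic_2: bystander: garlic bulb, 60 mm across; origin under its centre
- lemon_1: bystander: lemon 72 x 57 x 58 mm; origin under its centre
- pear_1: bystander: pear 126 x 70 x 69 mm lying down; origin under its centre
- cup_00: bystander: white ribbed cup, 66 mm across, 63 mm high; origin under its centre
Not all that is in view belongs to the job. Of the things like the hanger, leave any that is yellow; of the rest the smaller one is meant.

How it is judged:
On the way, in this order (a step that is already met when the one before it is completed fails the run):
1. the hanger is on the free end's straight and has reached the beginning of the bend (horizontal distance between hanger_bore and bend_start below 0.012 m and height (world z) of hanger_bore between 0.1 and 0.15 m), for 0.05 s.
2. the hanger passes the middle of the bend (horizontal distance between hanger_bore and mid_bend below 0.012 m and height (world z) of hanger_bore between 0.1 and 0.15 m), for 0.05 s.
At the end, for the whole second after the job is handed in: The hanger hangs on the rail, upright within 0.15 rad and in line with the rail within 0.15 rad, its bore centre within 4 mm (seen from above) of the home point at the collar, at rest (horizontal distance between hanger_bore and home below 0.004 m and height (world z) of hanger_bore between 0.1 and 0.15 m and angle between hanger's own z axis and vertical below 0.15 rad and angle between the x axis of hanger and the y axis of stand, either way round below 0.15 rad and contact force between hanger and stand above 0.3 N and linear speed of hanger below 0.01 m/s); the robot touches nothing.
It fails at once if anything presses on the rail stand (foot, post, rail, collar) with more than 25 N (contact force between anything else and stand above 25 N).
It fails at once if a bystander is moved more than 20 mm (distance of any of jar_1, garlic_1, garlic_2, lemon_1, pear_1, cup_00 from where it was at the start of the episode above 0.02 m).
It also fails if it takes over 72 s, if anything falls off the work surface, if the arm or the gripper's body presses on something with over 40 N, if the wrist force passes 120 N, or if a joint passes its speed limit or range.

## Working session

There is one attempt and no reset: what is moved stays moved. The work goes in short steps, each a Python script; the robot and the scene stay as the last script left them, time stands still between calls to the robot, and variables do not carry over. Pictures are saved under pics/ and viewed, at most 10 in all, crops included, and the job is handed in when it is done.

```bash
mkdir -p pics; ls; cat > h.py <<'E'
import numpy as np, cv2
from bench import *
def cloud(c, mask=None):
    z=c["range_z"]; K=np.array(c["intrinsics"]); v,u=np.nonzero((z>0) if mask is None else (mask&(z>0)))
    zz=z[v,u]; P=np.stack([(u-K[0,2])*zz/K[0,0],(v-K[1,2])*zz/K[1,1],zz],1)
    return (P-np.array(c["t"]))@np.array(c["R"]), u, v
E
python3 - <<'E'
from h import *
ims=[]
for n in ["scene","top"]:
    c=capture(n); np.savez(f"{n}0.npz",**c); cv2.imwrite(f"pics/{n}0.png",c["image"])
    print(n,"cam pos",-np.array(c["R"]).T@np.array(c["t"]))
    for q in ["hanger","stand","jar_1","garlic_1","lemon_1","pear_1","cup_00"]:
        for d in silhouettes(n,q):
            P,u,v=cloud(c,d["region"])
            if len(P): print(q,round(d["conf"],2),np.round(d["xy"]),"med",np.median(P,0).round(3),"lo",np.percentile(P,2,0).round(3),"hi",np.percentile(P,98,0).round(3),len(P))
print(current_clock())
E
```

```text
pics
scene cam pos [-0.02946742  0.76607415  0.58306883]
hanger 0.78 [246. 340.] med [0.426 0.267 0.048] lo [0.414 0.24  0.005] hi [0.445 0.294 0.089] 1473
hanger 0.77 [229. 291.] med [0.53  0.189 0.053] lo [0.514 0.161 0.007] hi [0.546 0.212 0.089] 1048
hanger 0.74 [306. 379.] med [0.308 0.284 0.051] lo [0.272 0.242 0.003] hi [0.361 0.301 0.119] 3021
stand 0.78 [341. 220.] med [ 0.522 -0.17   0.03 ] lo [ 0.465 -0.238  0.002] hi [0.648 0.021 0.147] 2436
stand 0.74 [356. 264.] med [ 0.407 -0.037  0.032] lo [ 0.389 -0.06   0.012] hi [ 0.434 -0.023  0.049] 508
jar_1 0.78 [425. 228.] med [ 0.378 -0.282  0.025] lo [ 0.226 -0.311 -0.001] hi [0.4   0.087 0.22 ] 355
jar_1 0.53 [342. 225.] med [ 0.521 -0.171  0.029] lo [ 0.466 -0.236  0.004] hi [0.646 0.012 0.149] 2369
garlic_1 0.88 [355. 264.] med [ 0.407 -0.037  0.033] lo [ 0.39  -0.062  0.014] hi [ 0.434 -0.023  0.049] 502
garlic_1 0.78 [340. 294.] med [0.387 0.059 0.036] lo [0.369 0.032 0.011] hi [0.42  0.074 0.053] 605
lemon_1 0.71 [325. 313.] med [0.371 0.134 0.043] lo [0.354 0.101 0.014] hi [0.402 0.151 0.058] 913
pear_1 0.81 [399. 206
[... 561 characters left out ...]
[ 0.525 -0.17   0.013] lo [ 0.464 -0.238  0.003] hi [0.646 0.012 0.153] 2206
jar_1 0.93 [438. 304.] med [ 0.362 -0.302  0.082] lo [ 0.328 -0.346 -0.004] hi [ 0.393 -0.275  0.089] 770
garlic_1 0.65 [332. 280.] med [ 0.412 -0.048  0.036] lo [ 0.389 -0.073  0.021] hi [ 0.435 -0.023  0.051] 342
garlic_1 0.59 [290. 287.] med [0.394 0.048 0.039] lo [0.37  0.026 0.025] hi [0.417 0.072 0.054] 351
lemon_1 0.68 [265. 290.] med [0.38  0.119 0.047] lo [ 0.354  0.09  -0.002] hi [0.406 0.151 0.061] 496
pear_1 0.6 [446. 263.] med [ 0.463 -0.323  0.059] lo [ 0.429 -0.379  0.038] hi [ 0.491 -0.287  0.07 ] 827
cup_00 0.9 [194. 224.] med [0.544 0.305 0.029] lo [0.514 0.267 0.005] hi [0.569 0.326 0.065] 516
0.8
```

View pics/scene0.png

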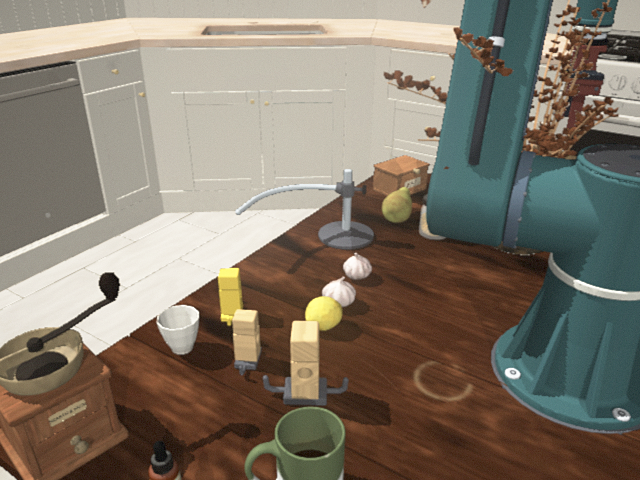

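View pics/top0.png

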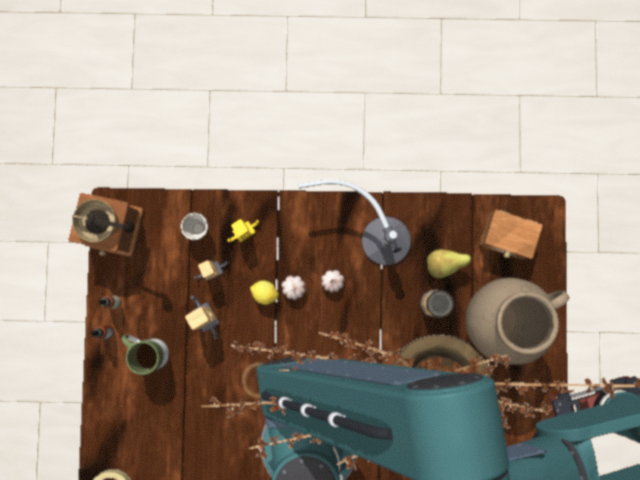

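The scene view shows the yellow look-alike at (230,295), the small wooden hanger at (246,340), which is the target, and the larger one at (304,360). The rail runs from the post at (347,190) round to its tip at (238,212). Next I fit the stand and the hanger.

```bash
cat >> h.py <<'E'
from scipy.optimize import least_squares
a=np.linspace(0,np.radians(75),60)
ARC=np.stack([-130+130*np.cos(a),60+130*np.sin(a)],1)
D=np.array([-np.sin(np.radians(75)),np.cos(np.radians(75))])
RAIL=np.vstack([np.stack([np.zeros(40),np.linspace(24,59,40)],1),ARC,ARC[-1]+np.outer(np.linspace(1,60,60),D)])/1000
def rot(y): return np.array([[np.cos(y),-np.sin(y)],[np.sin(y),np.cos(y)]])
def fit_stand(P,x0):
    from scipy.spatial import cKDTree
    def f(p):
        r=RAIL@rot(p[2]).T+p[:2]; t=cKDTree(np.c_[r,np.full(len(r),p[3])])
        return t.query(P)[0]-0.006
    return least_squares(f,x0,loss="soft_l1",f_scale=0.002)
E
python3 - <<'E'
from h import *
allP=[]
for n in ["scene","top"]:
    c=dict(np.load(n+"0.npz")); P,u,v=cloud(c)
    foot=P[(abs(P[:,2]-.02)<.006)&(np.hypot(P[:,0]-.525,P[:,1]+.18)<.1)]
    top=P[(P[:,2]>.148)&(P[:,2]<.17)&(np.hypot(P[:,0]-.525,P[:,1]+.18)<.06)]
    print(n,"foot",len(foot),(foot.min(0)+foot.max(0))/2,"posttop",len(top),np.median(top,0) if len(top) else 0)
    m=(P[:,2]>.095)&(P[:,2]<.155)&(P[:,0]>.5)&(P[:,0]<.72)&(P[:,1]>-.2)&(P[:,1]<.06)
    m&=np.hypot(P[:,0]-.525,P[:,1]+.18)>.035
    R=P[m]; allP.append(R); print("rail n",len(R),R.min(0),R.max(0))
    s=[fit_stand(R,[.525,-.18,y,.125]) for y in np.arange(-3,3.2,.3)]; s=min(s,key=lambda q:q.cost)
    print("fit",s.x.round(4),s.cost, np.median(abs(s.fun)))
s=fit_stand(np.vstack(allP),s.x); print("both",s.x.round(4))
# hanger
for n in ["scene","top"]:
    c=dict(np.load(n+"0.npz")); P,u,v=cloud(c); m=(np.hypot(P[:,0]-.43,P[:,1]-.262)<.06)&(P[:,2]>.004)
    Q=P[m]; t=Q[(Q[:,2]>.08)&(Q[:,2]<.096)]; print(n,"top face",len(t),t.mean(0),cv2.minAreaRect((t[:,:2]*1000).astype(np.float32)))
    f=Q[(Q[:,2]<.03)]; print("low",len(f),f.min(0),f.max(0),cv2.minAreaRect((f[:,:2]*1000).astype(np.float32)))
E
```

```text
scene foot 296 [ 0.51848328 -0.18005231  0.01993631] posttop 53 [ 0.51835318 -0.18077515  0.15574974]
rail n 565 [ 0.55486569 -0.16950977  0.10905031] [0.65165355 0.03963598 0.12441806]
fit [ 0.5245 -0.1855 -1.1076  0.1157] 0.0004808732958020603 0.0008917920681530038
top foot 328 [ 0.51911491 -0.18380839  0.01998965] posttop 51 [ 0.51724428 -0.18342424  0.15645731]
rail n 519 [ 0.55467248 -0.17050166  0.10787308] [0.6515026  0.03854834 0.1292071 ]
fit [ 0.517  -0.1848 -1.1391  0.1157] 0.0007866406678252726 0.001368990940161927
both [ 0.5186 -0.1857 -1.1383  0.1157]
scene top face 336 [0.43209323 0.26046782 0.08635134] ((434.13165283203125, 258.0827331542969), (33.88710021972656, 30.09000015258789), 27.45976448059082)
low 476 [0.41043619 0.22984214 0.00403914] [0.44555374 0.29934238 0.02998385] ((422.4163818359375, 264.8163757324219), (61.565673828125, 37.724334716796875), 72.86158752441406)
top top face 161 [0.43297869 0.25832558 0.08721542] ((433.4085693359375, 259.1257629394531), (34.11835861206055, 27.810762405395508), 25.140512466430664)
low 223 [0.3729203  0.21195449 0.00402812] [0.48850491 0.31261378 0.02966394] ((431.1663818359375, 261.56732177734375), (110.86689758300781, 102.44125366210938), 8.248838424682617)
```

```bash
cat >> h.py <<'E'
from scipy.spatial.transform import Rotation as Ro
def Q(psi):
    c,s=np.cos(psi),np.sin(psi)
    return Ro.from_matrix(np.array([[c,s,0],[s,-c,0],[0,0,-1]])).as_quat()
def w2(local,p): return rot(p[2])@np.asarray(local,float)+np.asarray(p[:2])
L=35+130*np.radians(75)+0  # unused
def at(s,p):
    """s mm along rail from home-side y=0; returns world xy and outward tangent angle (world)"""
    A=130*np.radians(75)
    if s<60: l,t=np.array([0,s]),np.pi/2
    elif s<60+A: q=(s-60)/130; l,t=np.array([-130+130*np.cos(q),60+130*np.sin(q)]),np.pi/2+q
    else: l,t=ARC[-1]+(s-60-A)*D,np.pi/2+np.radians(75)
    return w2(l/1000,p),t+p[2]
STIP=60+130*np.radians(75)+60
E
python3 - <<'E'
from h import *
p=[.5186,-.1857,-1.138]
print(current_orientation(),Ro.from_quat(current_orientation()).as_matrix().round(2))
for k in (0,np.pi):
    out=[inverse_kinematics([.433,.259,.052],Q(np.radians(26)+k))]
    for s in (STIP+60,STIP,STIP-60,130,60,41):
        xy,t=at(s,p); out.append(inverse_kinematics([*xy,.14],Q(t+k)))
    for o in out: print(None if o is None else np.round(o,2))
    print(xy,np.degrees(t))
E
```

```text
[ 9.89451230e-01  1.44866362e-01 -7.76948340e-06 -7.67601137e-06] [[ 0.96  0.29 -0.  ]
 [ 0.29 -0.96  0.  ]
 [-0.   -0.   -1.  ]]
[ 0.4   0.45  1.89 -0.    0.8   1.52]
[ 0.05  0.49  1.52 -0.    1.13 -0.12]
[-0.05  0.49  1.51 -0.    1.14 -0.22]
[-0.14  0.5   1.49 -0.    1.15 -0.31]
[-0.29  0.49  1.52 -0.    1.14  0.31]
[-0.39  0.44  1.61 -0.    1.09  0.75]
[-0.41  0.42  1.65 -0.    1.08  0.72]
[ 0.55581966 -0.16850415] 24.797402914112322
[ 0.4   0.45  1.89 -0.    0.8  -1.62]
None
[-0.05  0.49  1.51 -0.    1.14  2.92]
[-0.14  0.5   1.49 -0.    1.15  2.83]
[-0.29  0.49  1.52 -0.    1.14 -2.83]
[-0.39  0.44  1.61 -0.    1.09 -2.39]
[-0.41  0.42  1.65 -0.    1.08 -2.42]
[ 0.55581966 -0.16850415] 24.797402914112322
```

```bash
python3 - <<'E'
from h import *
c=dict(np.load("top0.npz")); P,u,v=cloud(c)
for lab,(a,b,r) in dict(jug=(510,320,35),box=(510,235,20),twig=(530,384,15),mill=(98,220,20)).items():
    m=(abs(u-a)<r)&(abs(v-b)<r); print(lab,P[m].min(0).round(2),P[m].max(0).round(2))
p=[.5186,-.1857,-1.138]
xy,t=at(STIP-30,p)
# lift straight first, then over
x,y,z=current_position()
servo_line([x,y,.38],rate=.3)
xy2,_=at(STIP-30,p)
try:
    move_ptp([*xy2,.30],Q(t)); print("ok")
except PlanningError as e: print(e)
move_gripper(0.0)
print(current_clock(),current_position(),current_force(),current_finger_gap())
c=capture("wrist"); np.savez("wrist0.npz",**c); cv2.imwrite("pics/wrist0.png",c["image"])
P,u,v=cloud(c); m=(P[:,2]>.095)&(P[:,2]<.135)&(np.hypot(P[:,0]-xy[0],P[:,1]-xy[1])<.2)
print(len(P[m]))
if m.sum()>200:
    q=P[m]; q=q[(q[:,0]>.5)&(np.hypot(q[:,0]-.518,q[:,1]+.184)>.04)]; s=fit_stand(q[::5],[*p,.1157]); print(s.x.round(4),np.median(abs(s.fun)))
E
```

```text
jug [ 0.24 -0.59 -0.01] [ 0.41 -0.33  0.4 ]
box [ 0.48 -0.55 -0.01] [ 0.59 -0.43  0.08]
twig [ 0.13 -0.59 -0.01] [ 0.22 -0.4   0.4 ]
mill [0.5  0.45 0.11] [0.59 0.56 0.18]
ok
5.475 [0.64153647 0.00916164 0.29999436] [ 0.65158669 -0.37541007  0.59243312] 0.0006201134994990084
2334
[ 0.5186 -0.1854 -1.1386  0.1154] 0.00035071331626111615
```

The wrist camera fit agrees with the first one to 0.3 mm. Next is a light touch to get the height and sideways position in the robot's own frame.

```bash
python3 - <<'E'
from h import *
p=[.5186,-.1855,-1.1385]
xy,t=at(STIP-25,p); q=Q(t); n=np.array([-np.sin(t),np.cos(t)])
servo_line([*xy,.14],q,rate=.15)
f0=current_force()
r=servo_line([*xy,.112],q,rate=.02,contact_N=2); z=current_position()[2]; print("touch",r,z,np.array(current_force())-f0)
res=[]
for sg in (1,-1):
    servo_line([*current_position()[:2],.14],q,rate=.1)
    servo_line([*(xy+sg*.034*n),.14],q,rate=.15)
    servo_line([*(xy+sg*.034*n),z-.014],q,rate=.1)
    f0=np.array(current_force())
    r=servo_line([*(xy+sg*.012*n),z-.014],q,rate=.02,contact_N=2)
    d=(np.array(current_position()[:2])-xy)@n; res.append(d); print("side",sg,r,d,np.array(current_force())-f0)
    servo_line([*(xy+sg*.034*n),z-.014],q,rate=.15)
servo_line([*current_position()[:2],.2],q,rate=.2)
print("lateral offset",np.mean(res),"rail z",z-.006,current_clock())
E
```

```text
touch True 0.12150272734416812 [-0.87863954 -0.22433042  6.06974877]
side 1 True 0.01589176701835895 [0.09429167 0.84983332 1.28242028]
side -1 True -0.014769137744727955 [ 0.62283818 -0.00438062  0.18855047]
lateral offset 0.0005613146368154982 rail z 0.11550272734416811 13.3333
```

```bash
python3 - <<'E'
from h import *
p=[.5186,-.1855,-1.1385]
q=Q(np.radians(26)); g=[.433,.2595]
move_gripper(.06)
move_ptp([*g,.20],q)
c=capture("wrist"); np.savez("wrist1.npz",**c); cv2.imwrite("pics/wrist1.png",c["image"])
P,u,v=cloud(c); m=(abs(P[:,2]-.088)<.004)&(np.hypot(P[:,0]-g[0],P[:,1]-g[1])<.03); T=P[m]
print("topface",m.sum(),np.median(T[:,2]),cv2.minAreaRect((T[:,:2]*1000).astype(np.float32)),current_clock())
E
```

```text
topface 1871 0.08804227257964517 ((435.3343811035156, 258.72406005859375), (33.61980056762695, 27.83138084411621), 25.30145835876465) 15.9583
```

View pics/wrist1.png

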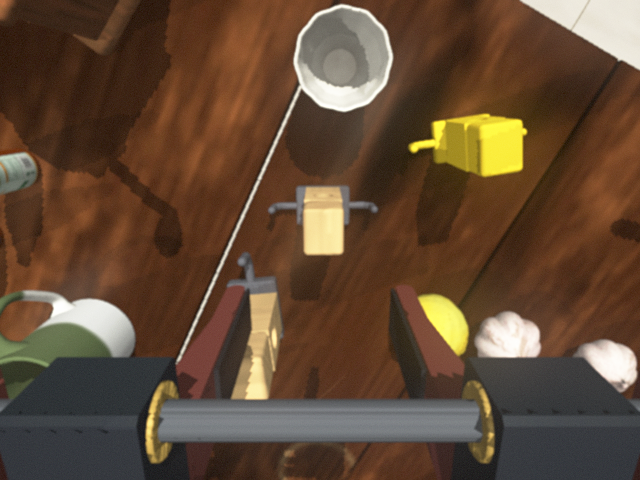

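The hanger sits squarely between the finger planes at pixel (322,220), 25.3° yaw, with its top at 88 mm as specified. I'll grasp it.

```bash
python3 - <<'E'
from h import *
p=[.5186,-.1855,-1.1385]
q=Q(np.radians(25.3)); g=[.4350,.2588]
servo_line([*g,.10],q,rate=.2)
servo_line([*g,.051],q,rate=.1)
move_gripper(0.0); print("gap",current_finger_gap(),current_grip_force(),current_position())
servo_line([*g,.19],q,rate=.15)
xy,t=at(STIP+40,p); n=np.array([-np.sin(t),np.cos(t)])
move_ptp([*(xy+.0006*n),.19],Q(t))
servo_line([*(xy+.0006*n),.1225],Q(t),rate=.1)
print(current_position(),current_force(),current_finger_gap(),current_clock())
c=capture("wrist"); cv2.imwrite("pics/wrist2.png",c["image"]); 
c=capture("scene"); cv2.imwrite("pics/scene2.png",cv2.resize(c["image"][120:330,150:430],(800,600)))
E
```

```text
gap 0.028156068977730823 29.987011549528688 [0.43517776 0.25880825 0.05113638]
[0.62969073 0.07827148 0.12302175] [-0.29443059  0.01189243 -1.74672139] 0.027932234303769253 21.2417
```

View pics/scene2.png

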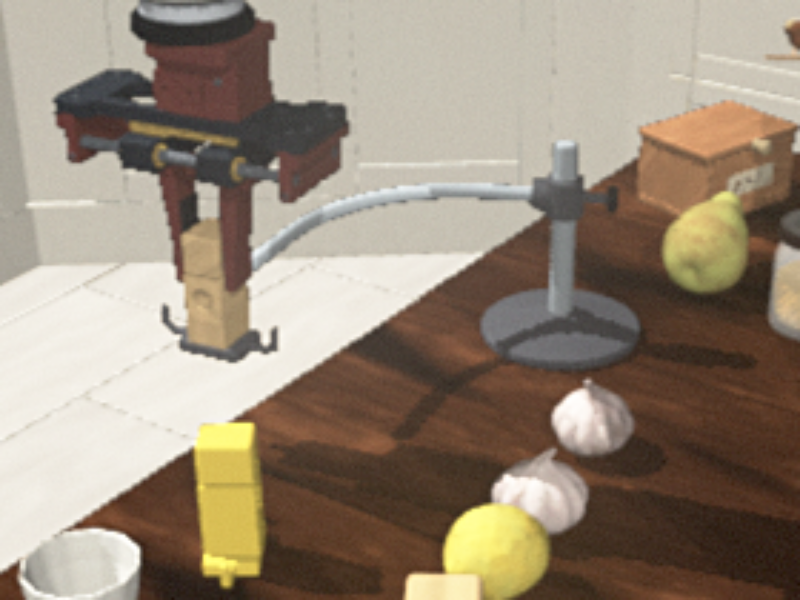

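View pics/wrist2.png

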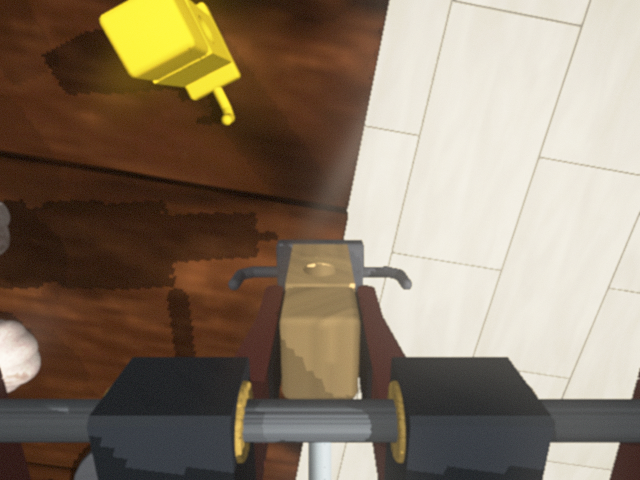

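Everything is aligned: the hanger is upright, its bore is at (320,268) in the wrist view, and the rail is directly behind it at (318,455). I'll insert it along the straight with force feedback.

```bash
cat >> h.py <<'E'
P0=[.5186,-.1855,-1.1385]
def slide(s_list, off, rate=.05, F0=np.array([-.29,0,-1.75]), lim=7, gain=(1.0e-4,1.0e-4), coff=0.0):
    """step along rail; off=[lateral,z] is adapted from the measured force"""
    for s in s_list:
        xy,t=at(s,P0); n=np.array([-np.sin(t),np.cos(t)])
        hit=servo_line([*(xy+off[0]*n),.1225+off[1]],Q(t),rate=rate,contact_N=lim)
        f=np.array(current_force())-F0; T=np.array([np.cos(t),np.sin(t)])
        fl,ft,fz=f[:2]@n,f[:2]@T,f[2]
        print("s %.0f hit %d ft %.1f fl %.1f fz %.1f off %s tz %.2f t %.1f"%(s,hit,ft,fl,fz,np.round(np.array(off)*1e3,2),current_torque()[2],current_clock()),current_position().round(4) if hit else "")
        off[0]+=np.clip(gain[0]*fl,-4e-4,4e-4); off[1]+=np.clip(gain[1]*fz,-4e-4,4e-4)
        if hit: return s,off
    return None,off
E
python3 - <<'E'
from h import *
print(slide([STIP+25,STIP+14,STIP+5,STIP-8,STIP-20,STIP-32,STIP-44,STIP-54],[.0006,0.]))
print(current_finger_gap())
E
```

```text
s 315 hit 0 ft 0.2 fl 0.2 fz -1.7 off [0.6 0. ] tz -0.01 t 21.8 
s 304 hit 0 ft -0.1 fl -0.2 fz -0.8 off [ 0.62 -0.17] tz 0.01 t 22.2 
s 295 hit 0 ft -0.6 fl 0.1 fz -1.1 off [ 0.61 -0.25] tz -0.06 t 22.5 
s 282 hit 0 ft 0.8 fl -0.7 fz -0.1 off [ 0.62 -0.36] tz -0.00 t 22.9 
s 270 hit 0 ft -0.1 fl -0.8 fz -1.0 off [ 0.55 -0.37] tz 0.02 t 23.3 
s 258 hit 0 ft -0.2 fl 0.0 fz -0.9 off [ 0.47 -0.47] tz -0.03 t 23.7 
s 246 hit 0 ft -0.1 fl -0.0 fz -0.7 off [ 0.47 -0.56] tz -0.01 t 24.1 
s 236 hit 0 ft 0.3 fl -0.2 fz -0.1 off [ 0.47 -0.62] tz -0.09 t 24.4 
(None, [np.float64(0.00044429020223951085), np.float64(-0.0006376902168655505)])
0.02796785494344171
```

```bash
python3 - <<'E'
from h import *
r,off=slide([230],[.00045,-.0004])
sleep(.1)
r,off=slide(np.arange(222,134,-8),[.0008,-.0004],gain=(1.5e-4,.5e-4),F0=np.array([-.29,0,-2.4]),lim=8)
print(r,off,current_finger_gap())
E
```

```text
s 230 hit 0 ft -0.3 fl -0.9 fz -0.3 off [ 0.45 -0.4 ] tz -0.02 t 24.7 
s 222 hit 0 ft 0.1 fl -1.3 fz 0.1 off [ 0.8 -0.4] tz 0.02 t 25.1 
s 214 hit 0 ft -0.2 fl -0.3 fz 0.5 off [ 0.61 -0.4 ] tz 0.01 t 25.4 
s 206 hit 0 ft -0.4 fl -0.4 fz -1.0 off [ 0.56 -0.37] tz -0.03 t 25.7 
s 198 hit 0 ft -0.3 fl 0.2 fz 0.1 off [ 0.51 -0.42] tz -0.04 t 26.0 
s 190 hit 0 ft -0.2 fl -0.0 fz 0.3 off [ 0.54 -0.42] tz 0.01 t 26.3 
s 182 hit 0 ft 0.3 fl -0.9 fz -0.0 off [ 0.54 -0.4 ] tz -0.03 t 26.6 
s 174 hit 0 ft -0.6 fl -0.8 fz -0.3 off [ 0.41 -0.4 ] tz 0.05 t 27.0 
s 166 hit 0 ft -0.1 fl -0.3 fz 0.2 off [ 0.29 -0.42] tz -0.02 t 27.3 
s 158 hit 0 ft 0.3 fl -0.6 fz -0.4 off [ 0.25 -0.41] tz -0.01 t 27.6 
s 150 hit 0 ft 0.7 fl -0.0 fz -0.6 off [ 0.16 -0.43] tz -0.01 t 27.9 
s 142 hit 0 ft -0.4 fl -0.8 fz -0.6 off [ 0.16 -0.46] tz -0.02 t 28.2 
None [np.float64(4.18625395997115e-05), np.float64(-0.0004885664873515291)] 0.027586051074596
```

```bash
python3 - <<'E'
from h import *
sleep(.1)
r,off=slide(np.arange(136,58,-8),[.0003,-.0004],gain=(1.5e-4,.3e-4),F0=np.array([-.29,0,-2.4]),lim=8)
if r is None: r,off=slide([56,51,47],off,gain=(1.5e-4,.3e-4),F0=np.array([-.29,0,-2.4]),lim=6,rate=.03)
print(r,off,current_finger_gap())
E
```

```text
s 136 hit 0 ft 0.4 fl 0.2 fz -0.1 off [ 0.3 -0.4] tz 0.07 t 28.6 
s 128 hit 0 ft 1.0 fl 0.5 fz -0.5 off [ 0.33 -0.4 ] tz 0.05 t 28.9 
s 120 hit 0 ft 0.4 fl -0.0 fz 0.0 off [ 0.4  -0.42] tz 0.03 t 29.2 
s 112 hit 0 ft 0.6 fl -0.9 fz -1.0 off [ 0.39 -0.42] tz -0.06 t 29.5 
s 104 hit 0 ft 1.1 fl -0.1 fz -1.0 off [ 0.26 -0.45] tz -0.04 t 29.8 
s 96 hit 0 ft 0.6 fl 0.2 fz -0.4 off [ 0.24 -0.48] tz 0.05 t 30.1 
s 88 hit 0 ft 1.1 fl 0.6 fz 0.7 off [ 0.28 -0.49] tz 0.00 t 30.4 
s 80 hit 0 ft 1.3 fl 0.7 fz 1.5 off [ 0.36 -0.47] tz 0.02 t 30.7 
s 72 hit 0 ft 0.4 fl 0.1 fz -0.1 off [ 0.47 -0.43] tz -0.00 t 31.0 
s 64 hit 0 ft 0.3 fl 0.1 fz 0.2 off [ 0.49 -0.43] tz -0.00 t 31.3 
s 56 hit 0 ft -0.2 fl -0.2 fz 0.8 off [ 0.5  -0.42] tz 0.01 t 31.8 
s 51 hit 0 ft -0.4 fl 0.0 fz -0.4 off [ 0.48 -0.4 ] tz -0.03 t 32.1 
s 47 hit 0 ft -0.0 fl -0.4 fz -0.0 off [ 0.48 -0.41] tz 0.06 t 32.4 
None [np.float64(0.00041465481082654136), np.float64(-0.0004119006657188262)] 0.028074803606383755
```

Next I push gently until it contacts the collar, lower it onto the rod, open the fingers a little and look.

```bash
python3 - <<'E'
from h import *
xy,t=at(34,P0); n=np.array([-np.sin(t),np.cos(t)]); o=.0004
hit=servo_line([*(xy+o*n),.1221],Q(t),rate=.012,contact_N=4)
T=np.array([np.cos(t),np.sin(t)]); x=current_position()
print("collar",hit,"s=",(x[:2]-np.array(P0[:2]))@T*1e3,(current_force()),current_clock())
z=x[2]
servo_line([x[0],x[1],z-.003],rate=.01,contact_N=2.5); print("lower",current_position()[2]-z,current_force())
c=capture("scene"); cv2.imwrite("pics/scene3.png",cv2.resize(c["image"][120:330,200:480],(800,600)))
c=capture("wrist"); cv2.imwrite("pics/wrist3.png",c["image"]); print(current_clock())
E
```

```text
collar True s= 42.783499873008616 [1.82979962 0.12702931 0.03430192] 32.9167
lower -0.0009141169873024962 [ 0.91471783 -0.13394857  4.07414774]
33.225
```

View pics/scene3.png

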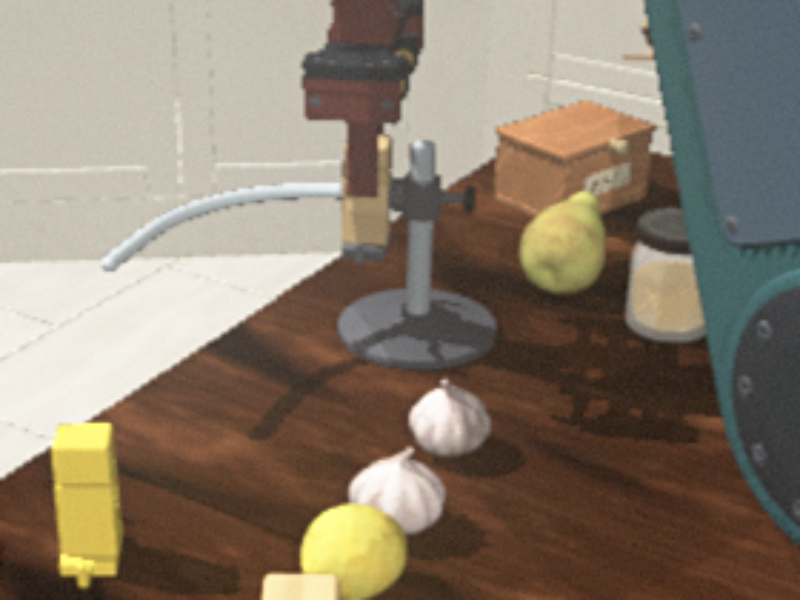

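The hanger is upright at the clamp (about pixel (365,200)). I push once more, slightly harder, to confirm the stop is the collar, then release.

```bash
python3 - <<'E'
from h import *
xy,t=at(34,P0); T=np.array([np.cos(t),np.sin(t)]); b=np.array(P0[:2])
x=current_position(); servo_line([x[0],x[1],x[2]+.0009],rate=.02)
x=current_position(); servo_line([*(x[:2]+.003*T),x[2]],rate=.02)
sleep(.2); f0=current_force()
x=current_position(); hit=servo_line([*(x[:2]-.009*T),x[2]],rate=.01,contact_N=5)
print("collar",hit,(current_position()[:2]-b)@T*1e3,(current_force()-f0)[:2]@T,current_force())
x=current_position(); servo_line([x[0],x[1],x[2]-.002],rate=.01,contact_N=2); print("z",current_position()-x)
move_gripper(.045); print("gap",current_finger_gap(),current_force())
x=current_position(); servo_line([x[0],x[1],x[2]+.03],rate=.06,contact_N=4); servo_line([x[0],x[1],.30],rate=.2)
print(current_position(),current_clock())
servo_line([*(b+.22*T),.30],rate=.2)
for k in("wrist","scene"):
    c=capture(k); cv2.imwrite(f"pics/{k}4.png",c["image"] if k=="wrist" else cv2.resize(c["image"][120:330,200:480],(800,600)))
    np.savez(k+"4.npz",**c)
    P,u,v=cloud(c); l=(P[:,:2]-b)@rot(P0[2])
    m=(abs(l[:,0])<.03)&(l[:,1]>.019)&(l[:,1]<.08)&(P[:,2]>.148)&(P[:,2]<.17); tt=l[m]*1e3
    print(k,m.sum(),np.median(P[m][:,2]) if m.sum() else 0, cv2.minAreaRect(tt.astype(np.float32)) if m.sum() else 0)
E
```

```text
collar True 42.802465881892076 2.648532540762242 [2.21893129 0.2222298  0.70257323]
z [ 0.00041328 -0.00053047 -0.00049733]
gap 0.044919749657758086 [ 0.56354977 -0.38119075 -0.10438416]
[ 0.55693126 -0.16754728  0.29860534] 36.7333
wrist 232 0.15276442087458647 ((-1.796616554260254, 59.03866195678711), (26.94266700744629, 3.591136932373047), 2.2202279567718506)
scene 143 0.1564985604090401 ((-3.975006103515625, 42.95318603515625), (29.537639617919922, 35.412879943847656), 4.492964267730713)
```

View pics/wrist4.png

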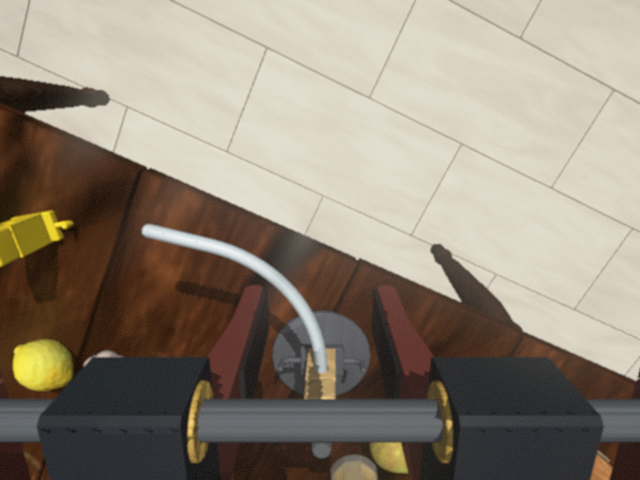

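View pics/scene4.png

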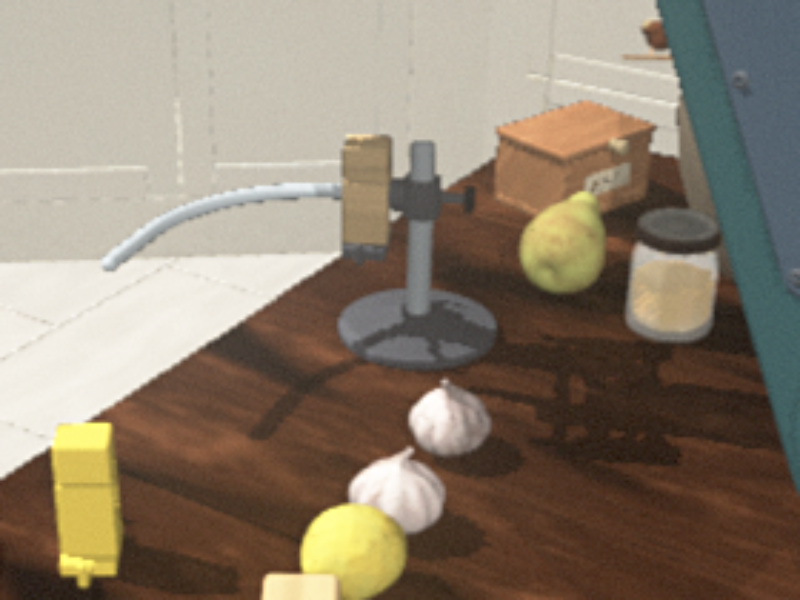

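It hangs upright and in line with the rail. I'll check how close it sits to the collar from directly above, measured against the post top.

```bash
python3 - <<'E'
from h import *
xy,t=at(20,P0); b=np.array(P0[:2])
servo_line([*xy,.30],rate=.25)
c=capture("wrist"); im=c["image"]
P,u,v=cloud(c); l=((P[:,:2]-b)@rot(P0[2]))*1e3
for lab,m in dict(post=(np.hypot(*l.T)<13)&(abs(P[:,2]-.158)<.006),hang=(abs(l[:,0])<25)&(l[:,1]>18)&(l[:,1]<75)&(P[:,2]>.152)&(P[:,2]<.164)).items():
    print(lab,m.sum(),np.median(P[m][:,2]),np.percentile(l[m],[1,50,99],axis=0).round(1).tolist(),cv2.minAreaRect(l[m].astype(np.float32)))
m=(np.hypot(l[:,0],l[:,1]-30)<70)&(P[:,2]>.09); x0,x1,y0,y1=u[m].min(),u[m].max(),v[m].min(),v[m].max()
cv2.imwrite("pics/wrist5.png",cv2.resize(im[max(0,y0):y1,max(0,x0):x1],(600,600))); print(x0,x1,y0,y1,current_clock())
E
```

```text
post 403 0.15781868318491934 [[-8.0, -6.3], [-0.2, 2.7], [8.3, 10.0]] ((0.005047798156738281, 1.8574433326721191), (16.6168155670166, 17.260778427124023), 83.70327758789062)
hang 1644 0.1575730715154954 [[-15.2, 26.4], [-1.7, 43.5], [11.8, 59.3]] ((-1.8636369705200195, 42.844337463378906), (27.400070190429688, 33.46512222290039), 0.5692894458770752)
0 639 113 479 38.8667
```

View pics/wrist5.png

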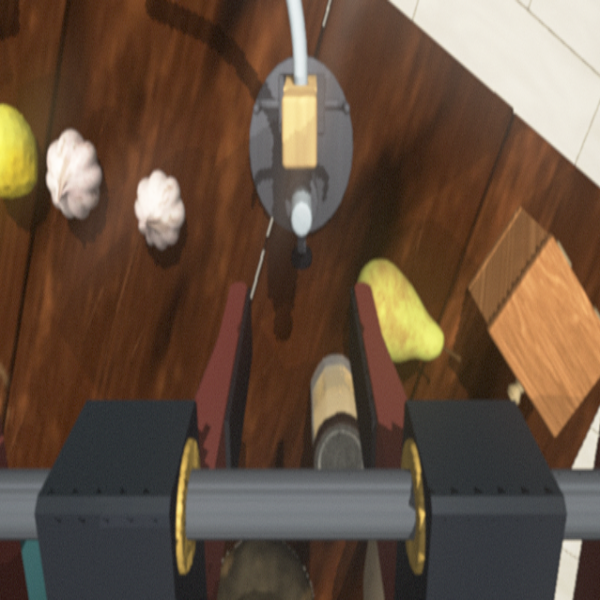

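From above, the hanger centre is 41.0 mm from the post, which is the home distance, and it is upright and aligned. Nothing else has moved.

```bash
python3 -c "
from bench import *
sleep(.5); print(current_clock(), close_job())"
```

```text
the job is handed in; nothing more can be done
39.3667 None
```

The hanger is threaded round the bend and hangs upright against the collar, measured 41.0 mm from the post (home is 41 mm); I let go and handed the job in at 39.4 s, but `close_job` gave no verdict.

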